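Load a test coupon under the fixture's spring clip

ROBOT

A 7-joint arm with a two-finger parallel gripper is mounted at the origin on the work surface. World frame = base frame: x ahead of the robot, y to its left, z up, the work surface at z = 0. Lengths are in m, angles in rad, forces in N, time in s.
With the tool pointing down it reaches from about 0.425 to 0.95 m from the base axis. Payload 4.7 kg.
Tool frame: the origin (TCP) lies on the centre line of the jaws, within the pads' length; the fingertips stand robot.nose_length ahead of it and the grasp point (between the pads) lies 8 mm behind it (robot.nose_length is the distance from the TCP to the fingertips, in m); z points along the fingers, y is the line along which they close (so a half turn about z gives the same grasp; the last joint's range is limited). The gripper opens to 85 mm and grips with 20 to 120 N. Pads are 22 mm wide; open, the fingers measure 114 mm over their backs; the gripper's body (76 mm by 85 mm) begins 54 mm behind the grasp point. The pads swing forward as they close: fully open they stand 13 mm farther back than shut.
Start: joints at [1.209, 0.469, -0.049, 1.532, 0.024, 1.141, -0.082], TCP at [0.221, -0.638, 0.219] pointing down, gripper open.
Joint ranges: [-2.59, 2.59], [-0.33, 1.99], [-1.39, 1.29], [0.1, 2.45], [-1.04, 4.18], [0.21, 1.99], [-2.66, 2.66]. Speed limits (rad/s): [2.57, 2.57, 3.14, 3.14, 3.14, 3.14, 3.14].

INTERFACE

Orientations are given as [roll, pitch, yaw] about the fixed x, y, z axes, in that order (R = Rz(yaw) Ry(pitch) Rx(roll)).
In Python, from plant import robot gives the robot as it stands. Calls block until the motion is done:
- robot.goto(position, orientation): joint-space move of the TCP to a pose.
- robot.move_straight(position, vel=0.15, attitude=None, contact_N=None): straight line of the TCP; attitude=None keeps the orientation; vel is the mean speed in m/s. With contact_N (N) it stops when the force on the tool has changed by that much, and returns True; else False.
- robot.move_joints(angles): joint-space move.
- robot.grip(opening, strength=None): opening from 0.0 (shut) to 1.0 (fully open); strength is the grip in N (None keeps the last); returns when the fingers have stopped.
- robot.sleep(seconds).
- robot.inverse_kinematics(position, orientation): joint angles nearest the present ones, or None.
- robot.sense(): the state.
- robot.grab_frame(name): name is "side" or "top" or "wrist"; returns a dict with "image" (400x640x3 uint8, red, green, blue), "range_z" (400x640 float32, m along the optical axis (not along the pixel's ray), 0 where there is no reading), "fx", "fy", "cx", "cy" (pixels), "R" (3x3) and "t" (3): a world point X has camera coordinates R X + t. Camera axes: x right, y down, z forward; pixel columns grow to the right and rows downward; lengths in m; the calibration is good to about 2 mm. A picture is of the moment at which its call begins.
A pose or a line that the arm cannot do raises robot.IKError and nothing moves.
- robot.close_job(): hands the job in; it is judged then, once.
The state is a dict: "t": time; "joint_pos": joint angles; "joint_velocities": joint speeds; "effort": joint torques, N m; "tcp_pos": TCP position; "tcp_rot": TCP orientation; "wrist_force": force on the tool from outside, world axes, zero at the start; "torque": the same for the moment, N m; "opening": opening from 0.0 (shut) to 1.0 (fully open); "gripper_force": force on a finger pad.
Only numpy, scipy, OpenCV 4.12 (cv2) and the standard library are available. Lean on these libraries where they do the work, as an engineer would, in place of code of your own. Each camera call takes 0.05 s, during which the arm holds its last target. There are 200 camera calls.

TASK

Load the plywood test coupon that lies in the lane of the fixture: with one fingertip press the clip's long steel bar down and hold it there, so that the clip's nose lifts, and with the other fingertip push the coupon along its lane beneath the nose until it is fully home against the end stop. Then let the bar up, so that the nose clamps the coupon. Do not lift the coupon, and leave the other things on the table where they are.

Things in the scene. Friction and masses are not known exactly. Their poses are not given: they have to be found in the camera images.
- fixture: Fixture fixed on the table: dark steel base plate 176 x 124 x 12 mm, aluminium lane, end stop, spring clip. Origin at table height under the clip's hinge shaft; x along the lane to the stop (away from the robot, within 0.45 rad), y left, z up. In its frame (mm): hinge shaft along x at y 0, z 26, between two lugs at x -109 and 44 (8 x 14, tops at z 34). Base spans x -116 to 60, y -65 to 59
- stop_face (a point): Foot of the end stop's face, mid-lane, on the bed: fixture (50, -34, 20). The lane's bed is at z 20, 42 wide, open at x -115; rails 6 high on both sides (inner at y -13 to -8, outer at y -61 to -55). Stop 10 thick, top at z 34 (all mm)
- clip (a joint): Turn of the clip about its shaft (rad): 0 at rest (nose just above the bed, the coupon cannot pass), grows as the bar is pressed, limit 0.42. Above about 0.25 the nose clears the coupon; at 0.36 the bar is level, its top at z 24 mm and the nose 14 mm above the bed. Clamped on the coupon it reads about 0.245. It springs back: bar force about 5 N at first, 9 N fully down
- bar_mid (a point): Middle of the press bar's upper face, 33 left of the shaft, moves with the clip. Ribbed steel plate 3 mm thick, fixture x -105 to 25, from the shaft to 51 left of it. At rest it slopes up to the left by 0.36 rad (middle at z 36, outer edge at z 42). It can be pressed anywhere along its length and a fingertip can slide along it
- nose (a point): Middle of the clip's nose, moves with the clip: a round steel bar 10 mm thick lying along the lane, fixture x 18 to 38, over the lane's middle, on an arm from the shaft. At rest its underside is 1 above the bed
- coupon_mid (a point): Centre (half-way up) of the plywood coupon in the lane: 70 mm long, 40 wide, 10 thick, about 40 g, three dark round marks of growing size in a row. Lies flat on the bed (centre at fixture z 25), front edge 13 to 28 short of the nose, square to the lane. Home against the stop its centre is at fixture x 15
- spare: a second plywood coupon, 70 x 40 x 10 mm, with three small drilled holes in zigzag, lying loose on the table to the right (-y side) of the fixture; not to be used. Origin under its centre (leave alone)
- collet_nut: steel ring, 32 mm across, 18 high, on the table behind the end stop. Origin under its centre (leave alone)
- screwdriver: screwdriver, 170 mm long, lying on the table to the left (+y side) of the fixture. Origin under its middle (leave alone)
- bit_jar: small clear jar with a white lid, 40 mm across, 50 high, on the table beyond the fixture's far right corner. Origin under its centre (leave alone)
- oil: white bottle, 44 mm across, 100 high, at the left. Origin under its centre (leave alone)
- mouse: black computer mouse, 105 x 60 x 32 mm, at the right. Origin under its centre (leave alone)
- phone: black phone, 145 x 70 x 9 mm, at the left. Origin under its centre (leave alone)
There are look-alikes about, which are no part of the job. Several things have the shape of the fixture; the one meant has the colours described above. What is shaped like the part that bears coupon_mid but orange is not meant.

How it is judged:
On the way:
1. a fingertip holds the clip's bar down while the coupon is passing beneath the nose (value of joint clip above 0.25 rad and contact force between the fingers and clip above 1 N and x of coupon_mid in the frame of fixture between -0.013 and 0.01 m), for 0.1 s.
At the end, for the whole second after the job is handed in: the coupon lies flat in its lane, within 3 mm of the end stop, and the clip's nose, let go, presses on it (x of coupon_mid in the frame of fixture between 0.012 and 0.018 m and y of coupon_mid in the frame of fixture between -0.038 and -0.03 m and z of coupon_mid in the frame of fixture between 0.022 and 0.028 m and value of joint clip between 0.2 and 0.29 rad and contact force between clip and coupon above 2 N and linear speed of coupon below 0.01 m/s); the robot touches nothing.
It fails at once if the coupon is lifted or tipped out of its lane (z of coupon_mid in the frame of fixture above 0.031 m or angle between coupon_mid's own z axis and vertical above 0.2 rad).
It fails at once if a bystander is moved by more than 20 mm (distance of any of spare, collet_nut, screwdriver, bit_jar, oil, mouse, phone from where it was at the start of the episode above 0.02 m).
It also fails if it takes over 35 s, if anything falls off the work surface, if the arm or the gripper's body presses on something with over 40 N, if the wrist force passes 120 N, or if a joint passes its speed limit or range.

## Working session

There is one attempt and no reset: what is moved stays moved. The work goes in short steps, each a Python script; the robot and the scene stay as the last script left them, time stands still between calls to the robot, and variables do not carry over. Pictures are saved under pics/ and viewed, at most 13 in all, crops included, and the job is handed in when it is done.

```bash
mkdir -p pics; ls; python3 - <<'E'
from plant import robot
import cv2,numpy as np
s=robot.sense();print(s['t'],s['tcp_pos'],s['tcp_rot'],s['opening'],robot.nose_length)
for n in('top','side'):
    f=robot.grab_frame(n);np.savez(n+'.npz',**f);cv2.imwrite(f'pics/{n}0.png',f['image'][:,:,::-1]);print(n,f['fx'],f['cx'],f['cy'],np.round(-f['R'].T@f['t'],3),np.round(f['R'],2).tolist())
E
```

```text
pics
0.0 [ 0.22032691 -0.63736512  0.21801747] [-3.13955007e+00  7.36773653e-05  3.32877926e-01] 0.9999187154530734 0.011
top 395.0141890601093 309.4197450453292 191.74292233562377 [0.489 0.012 1.207] [[-0.01, -1.0, -0.02], [-0.99, 0.01, -0.1], [0.1, 0.02, -0.99]]
side 395.91456438567263 323.2288751718987 201.76688063856795 [0.391 0.723 0.832] [[-0.94, -0.33, 0.01], [-0.25, 0.68, -0.69], [0.22, -0.65, -0.72]]
```

View pics/top0.png

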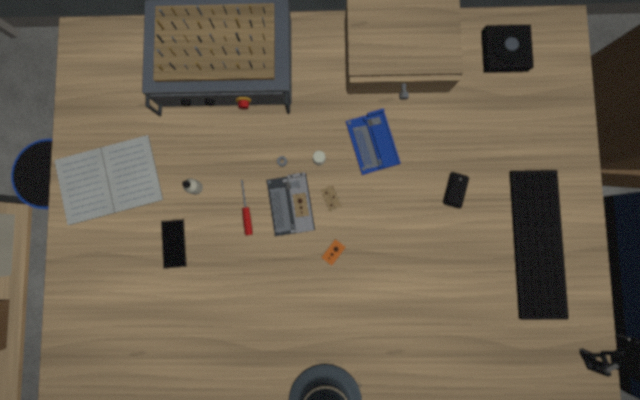

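View pics/side0.png

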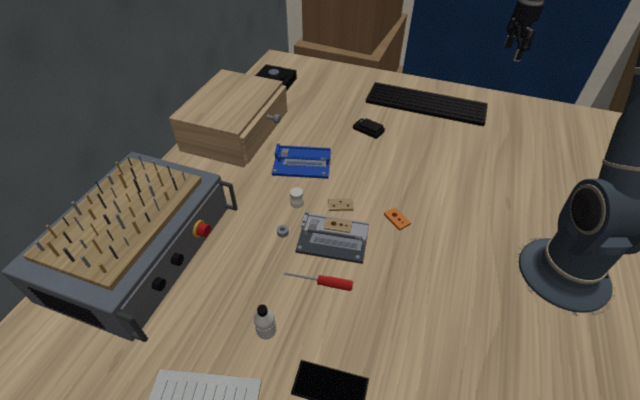

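Grey/dark-steel fixture at top (290,204) / side (333,237), blue look-alike at top (373,141). Coupon with marks inside the grey one at (299,204), spare at (331,197), orange one at (334,251). The grey one fits the description; I'll confirm it in a crop.

```bash
cat > h.py <<'E'
import numpy as np,cv2
def ray(f,u,v,z):
    R,t=f['R'],f['t'];c=-R.T@t
    d=R.T@np.array([(u-f['cx'])/f['fx'],(v-f['cy'])/f['fy'],1.]);return c+d*(z-c[2])/d[2]
def proj(f,X):
    p=f['R']@np.asarray(X,float)+f['t'];return np.array([f['fx']*p[0]/p[2]+f['cx'],f['fy']*p[1]/p[2]+f['cy']])
E
python3 - <<'E'
from h import *
f=dict(np.load('top.npz'));im=f['image']
a=im[150:260,220:370];cv2.imwrite('pics/topc.png',cv2.resize(a,None,fx=5,fy=5,interpolation=cv2.INTER_CUBIC)[:,:,::-1])
hsv=cv2.cvtColor(im,cv2.COLOR_RGB2HSV)
m=((hsv[...,1]<90)&(hsv[...,2]<190)).astype(np.uint8);w=np.zeros_like(m);w[165:245,262:320]=1
m=cv2.morphologyEx(m*w,cv2.MORPH_OPEN,np.ones((3,3)))
cs,_=cv2.findContours(m,0,2);c=max(cs,key=cv2.contourArea)
print(cv2.minAreaRect(c))
P=np.array([ray(f,*p[0],.012)[:2] for p in c],np.float32);r=cv2.minAreaRect(P);print(r,cv2.boxPoints(r))
E
```

```text
((290.5, 204.5), (79.0, 57.0), 90.0)
((0.5748584270477295, 0.09451529383659363), (0.17497535049915314, 0.24057883024215698), 89.17540740966797) [[0.4533224  0.00876781]
 [0.69387627 0.00530555]
 [0.69639444 0.18026277]
 [0.4558406  0.18372503]]
```

View pics/topc.png

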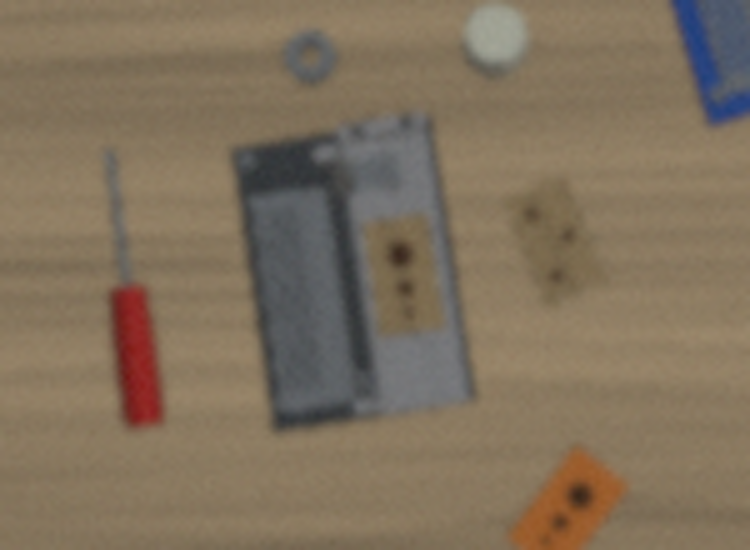

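The crop confirms it: dark steel base with aluminium lane, and the plywood coupon with three growing marks at crop (403,275). Next is a coarse pose, then a look from the wrist camera.

```bash
cat >> h.py <<'E'
def fit2(L,W):
    L=np.asarray(L,float);W=np.asarray(W,float);l=L-L.mean(0);w=W-W.mean(0)
    a=np.arctan2((l[:,0]*w[:,1]-l[:,1]*w[:,0]).sum(),(l*w).sum());c,s=np.cos(a),np.sin(a);R=np.array([[c,-s],[s,c]])
    o=W.mean(0)-R@L.mean(0);return a,o,(L@R.T+o-W)
E
python3 - <<'E'
from h import *
from plant import robot
f=dict(np.load('top.npz'))
C=[(235,150),(475,400),(275,428)];L=[(.06,.059),(-.116,-.065),(-.116,.059)]
W=[ray(f,220+x/5,150+y/5,.012)[:2] for x,y in C]
a,o,e=fit2(L,W);print(a,o,e)
c,s=np.cos(a),np.sin(a);R=np.array([[c,-s],[s,c]])
p=o+R@[-.09,0]
robot.goto([p[0],p[1],.30],[np.pi,0,a])
robot.grip(.62)
st=robot.sense();print(st['t'],st['tcp_pos'],st['tcp_rot'],st['opening'],robot.nose_length)
g=robot.grab_frame('wrist');np.savez('w1.npz',**g);cv2.imwrite('pics/w1.png',g['image'][:,:,::-1]);print(g['fx'],-g['R'].T@g['t'],np.round(g['R'],2))
E
```

```text
0.13840973509373986 [0.60120887 0.09909067] [[ 0.00277221  0.00088682]
 [-0.00050303 -0.00149006]
 [-0.00226918  0.00060325]]
3.2917 [0.51210289 0.08663247 0.3000054 ] [ 3.14158854e+00 -5.31064741e-05  1.38352037e-01] 0.6164623016403942 0.011
303.12316296676994 [0.58781638 0.09783037 0.45480578] [[ 0.14 -0.99 -0.  ]
 [-0.94 -0.13  0.3 ]
 [-0.3  -0.04 -0.95]]
```

View pics/w1.png

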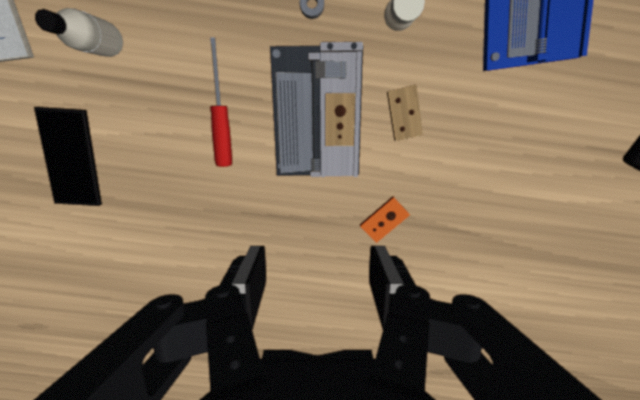

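The wrist view shows the grey fixture with corners at about (271,47), (277,176) and (360,176), the coupon at (340,120), and the fingers at (250,265) and (385,265). I'll go lower for the precise measurement.

```bash
python3 - <<'E'
from h import *
from plant import robot
p=robot.sense()['tcp_pos']
robot.move_straight([p[0],p[1],.16])
g=robot.grab_frame('wrist');np.savez('w2.npz',**g)
cv2.imwrite('pics/w2.png',cv2.resize(g['image'][0:300,160:480],None,fx=2,fy=2,interpolation=cv2.INTER_CUBIC)[:,:,::-1])
print(robot.sense()['tcp_pos'])
E
```

```text
[0.51280245 0.0869406  0.16099926]
```

View pics/w2.png

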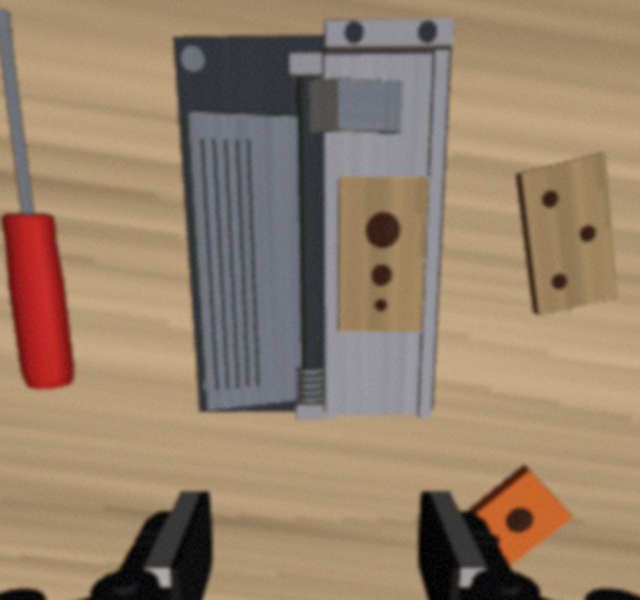

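```bash
python3 - <<'E'
from h import *
g=dict(np.load('w2.npz'))
D=[((175,38),(60,59,12)),((200,411),(-116,59,12)),((432,416),(-115,-61,26)),((311,411),(-109,0,34)),((306,64),(44,0,34))]
W=[ray(g,160+u/2,v/2,l[2]/1e3)[:2] for (u,v),l in D]
a,o,e=fit2([np.array(l[:2])/1e3 for _,l in D],W);print('yaw',a,o,'\n',np.round(e*1e3,1))
c,s=np.cos(a),np.sin(a);R=np.array([[c,-s],[s,c]])
loc=lambda u,v,z:np.round((R.T@(ray(g,160+u/2,v/2,z)[:2]-o))*1e3,1)
for p in [(338,177),(427,178),(421,331),(340,331)]:print('coupon',loc(*p,.03))
print('stop',loc(325,46,.034),loc(452,48,.034),'bar',loc(210,411,.042),loc(188,112,.042))
# finger tip pixels if 24mm-tip planes: inner tip corners rel. TCP
tcp=np.array([0.51280245,0.0869406]);
for z in(.145,.15,.155):print('tips',z,[np.round((R.T@(ray(g,160+u/2,v/2,z)[:2]-tcp))*1e3,1) for u,v in[(211,493),(181,493),(421,493),(448,493)]])
# depth-based tip points
for (u,v) in [(200,500),(434,500)]:
    U,V=160+u//2,v//2;d=g['range_z'][V,U];pc=np.array([(U-g['cx'])/g['fx']*d,(V-g['cy'])/g['fy']*d,d]);print('depthtip',d,g['R'].T@(pc-g['t']))
E
```

```text
yaw 0.15036180583678543 [0.60217616 0.10286429] 
 [[ 1.1  0.8]
 [-0.8 -0.1]
 [-0.5 -0.2]
 [-0.5 -0.2]
 [ 0.7 -0.2]]
coupon [ -0.7 -13.1]
coupon [ -1.5 -52.6]
coupon [-70.2 -52.8]
coupon [-69.8 -14.1]
stop [49.9 -7.6] [ 48.6 -59.9] bar [-105.3   48.2] [24.6 49.1]
tips 0.145 [array([-7.2, 32.8]), array([-7.1, 42.1]), array([ -7.9, -32.3]), array([ -8. , -40.7])]
tips 0.15 [array([-4.8, 31.8]), array([-4.7, 40.9]), array([ -5.4, -31.4]), array([ -5.5, -39.5])]
tips 0.155 [array([-2.3, 30.9]), array([-2.2, 39.6]), array([ -3. , -30.4]), array([ -3.1, -38.3])]
depthtip 0.14386933 [0.51937671 0.11593362 0.18562516]
depthtip 0.14401065 [0.52703795 0.06090552 0.18548668]
```

Fixture pose fits to about 1 mm; the coupon's rear edge is at x −70. I'll now descend over the bar behind the coupon and calibrate tip height by touching the bar.

```bash
cat >> h.py <<'E'
YAW=.1504;O=np.array([.60218,.10286]);_c,_s=np.cos(YAW),np.sin(YAW);RF=np.array([[_c,-_s],[_s,_c]])
def W(x,y,z):return [*(O+RF@np.array([x,y])/1e3),z/1e3]
def L(p):return np.round(np.r_[RF.T@(np.asarray(p[:2])-O),p[2]]*1e3,1)
def show(r):
    s=r.sense();print('t',round(s['t'],2),'tcp',L(s['tcp_pos']),'F',np.round(s['wrist_force'],1),'op',round(s['opening'],3))
E
python3 - <<'E'
from h import *
from plant import robot
robot.move_straight(W(-88,-1,90),attitude=[np.pi,0,YAW]);robot.sleep(.2);show(robot)
print(robot.move_straight(W(-88,-1,22),vel=.03,contact_N=3));show(robot)
g=robot.grab_frame('wrist');np.savez('w3.npz',**g)
s=robot.grab_frame('side')
a=g['image'][60:320,180:460];u,v=proj(s,W(-60,0,40)).astype(int);b=s['image'][v-60:v+50,u-70:u+70]
im=np.hstack([cv2.resize(a,(400,371)),cv2.resize(b,(400,314),interpolation=cv2.INTER_CUBIC)[:371] if 0 else cv2.resize(b,(400,371),interpolation=cv2.INTER_CUBIC)])
cv2.imwrite('pics/w3.png',im[:,:,::-1])
E
```

```text
t 5.29 tcp [-87.2  -1.   91.1] F [ 0.5 -0.1  0.1] op 0.621
False
t 7.71 tcp [-87.9  -1.   22.1] F [-0.4 -1.   1.1] op 0.619
```

View pics/w3.png

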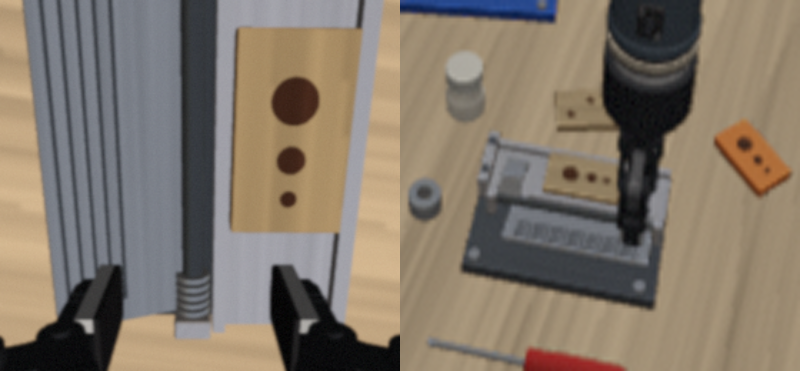

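No contact yet at TCP z 22. The image agrees that the tips stand well above the nominal height, so I'll keep probing slowly.

```bash
python3 - <<'E'
from h import *
from plant import robot
for z in (18,14,10,6,2):
    c=robot.move_straight(W(-88,-1,z),vel=.03,contact_N=4);print(c);show(robot)
    if c:break
E
```

```text
True
t 8.03 tcp [-87.4  -0.4  18.2] F [-0.9  0.4  4.5] op 0.616
```

```bash
python3 - <<'E'
from h import *
from plant import robot
for z in (12,8,5.5):
    c=robot.move_straight(W(-88,-1,z),vel=.03,contact_N=14);print(c);show(robot)
    if c:break
g=robot.grab_frame('wrist');np.savez('w4.npz',**g)
s=robot.grab_frame('side');np.savez('s4.npz',**s)
a=g['image'][20:300,180:460];u,v=proj(s,W(-40,0,40)).astype(int);b=s['image'][v-60:v+50,u-70:u+70]
im=np.hstack([cv2.resize(a,(400,400)),cv2.resize(b,(400,400),interpolation=cv2.INTER_CUBIC)])
cv2.imwrite('pics/w4.png',im[:,:,::-1])
E
```

```text
False
t 8.38 tcp [-87.3   0.4  12.6] F [-1.6  1.3  6.3] op 0.622
False
t 8.66 tcp [-87.3   0.6   8.8] F [-0.4  1.8  7.3] op 0.625
False
t 8.91 tcp [-87.3   0.4   6.5] F [-1.8  1.  10. ] op 0.62
```

View pics/w4.png

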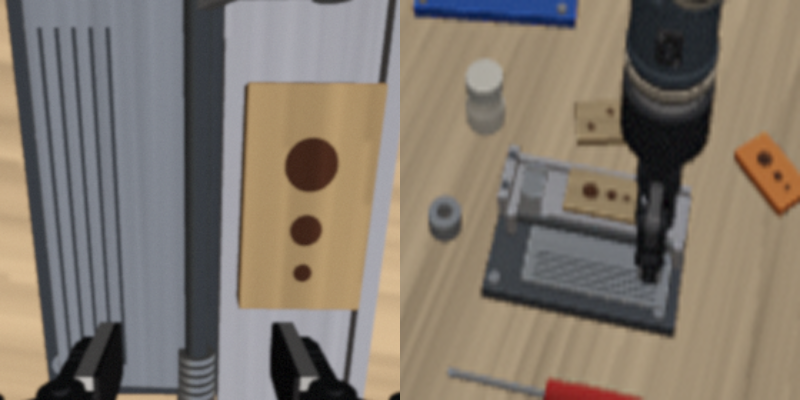

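The bar is nearly level and the nose is lifted, with the right fingertip in the lane behind the coupon. I'll press a little more and push.

```bash
python3 - <<'E'
from h import *
from plant import robot
robot.move_straight(W(-88,-1,4),vel=.03,contact_N=14);show(robot)
for x in (-70,-50,-36):
    c=robot.move_straight(W(x,-1,4),vel=.03,contact_N=15);print(c);show(robot)
    if c:break
g=robot.grab_frame('wrist');np.savez('w5.npz',**g)
s=robot.grab_frame('side');np.savez('s5.npz',**s)
a=g['image'][20:300,180:460];u,v=proj(s,W(-20,0,40)).astype(int);b=s['image'][v-60:v+50,u-70:u+70]
im=np.hstack([cv2.resize(a,(400,400)),cv2.resize(b,(400,400),interpolation=cv2.INTER_CUBIC)])
cv2.imwrite('pics/w5.png',im[:,:,::-1])
E
```

```text
t 9.26 tcp [-87.2   0.5   6. ] F [-3.6  0.3 19. ] op 0.625
True
t 9.57 tcp [-87.4   0.5   6.3] F [-3.5 -2.3 11.3] op 0.62
```

View pics/w5.png

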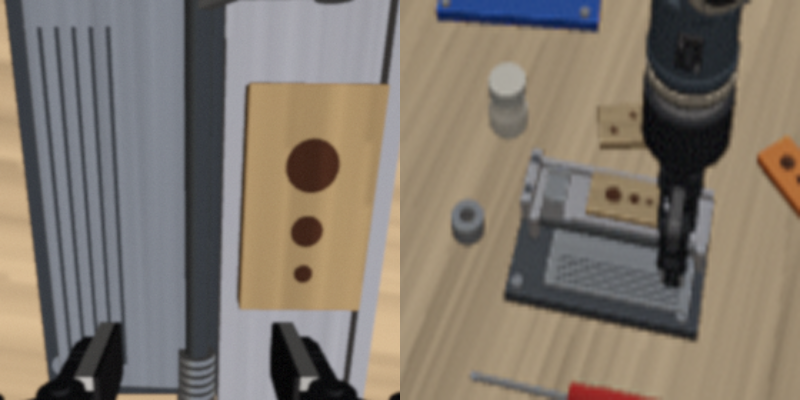

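The stop was a spurious trigger: the bar had bottomed out near TCP z 6. I'll raise the target slightly and push on.

```bash
python3 - <<'E'
from h import *
from plant import robot
robot.move_straight(W(-87,-1,6.2),vel=.03);robot.sleep(.2);show(robot)
for x in (-76,-60,-45,-36):
    c=robot.move_straight(W(x,-1,6.2),vel=.03,contact_N=20);print(c);show(robot)
    if c:break
g=robot.grab_frame('wrist');np.savez('w6.npz',**g)
cv2.imwrite('pics/w6.png',cv2.resize(g['image'][0:280,180:460],None,fx=2,fy=2)[:,:,::-1])
E
```

```text
t 10.12 tcp [-87.3   0.4   6.9] F [-3.5  1.2 10.2] op 0.624
False
t 10.63 tcp [-78.6  -0.1   6.4] F [-6.6 -0.5 11.4] op 0.626
False
t 11.32 tcp [-62.6  -0.1   6.4] F [-7.1  0.1 10.5] op 0.62
False
t 11.97 tcp [-47.5  -0.    6.5] F [-6.4  0.5  9.9] op 0.622
False
t 12.42 tcp [-38.3  -0.    6.5] F [-5.6  0.3 10.8] op 0.621
```

View pics/w6.png

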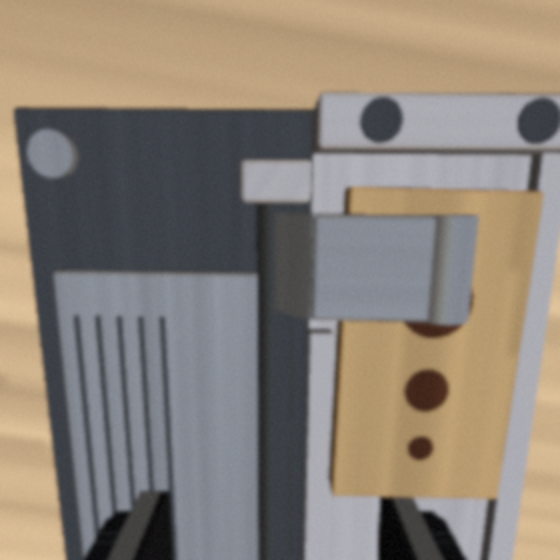

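The coupon is passing under the nose. Its front edge is at (445,190) and the stop foot is near (430,152), so there are about 7–8 mm to go.

```bash
python3 - <<'E'
from h import *
from plant import robot
robot.sleep(.1)
c=robot.move_straight(W(-22,-1,6.2),vel=.025,contact_N=12);print(c);show(robot)
g=robot.grab_frame('wrist');np.savez('w7.npz',**g)
cv2.imwrite('pics/w7.png',cv2.resize(g['image'][0:280,180:460],None,fx=2,fy=2)[:,:,::-1])
E
```

```text
True
t 13.02 tcp [-31.4   0.2   6.8] F [-2.8 -1.5  9.9] op 0.621
```

View pics/w7.png

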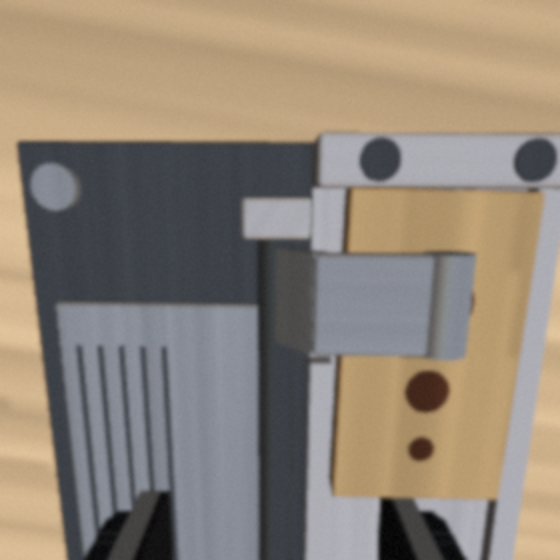

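The coupon's front edge is flush against the stop at (440,188). I'll back the finger off 4 mm with the bar still held, let the bar up, and check.

```bash
python3 - <<'E'
from h import *
from plant import robot
robot.move_straight(W(-36,-1,6.2),vel=.03);show(robot)
robot.move_straight(W(-36,-1,40),vel=.04);show(robot)
robot.move_straight(W(-88,-1,130),vel=.15);show(robot)
g=robot.grab_frame('wrist')
cv2.imwrite('pics/w8.png',cv2.resize(g['image'][0:280,180:460],None,fx=2,fy=2)[:,:,::-1])
np.savez('w8.npz',**g)
for n,p in(('stopfoot front',(50,-34,30)),('home rear',(-20,-34,30))):print(n,(proj(g,W(*p))-[180,0])*2)
E
```

```text
t 13.38 tcp [-32.1   0.2   8.4] F [2.1 1.5 9.5] op 0.624
t 14.37 tcp [-36.2  -1.1  39.7] F [-0.7  0.9  1. ] op 0.621
t 15.21 tcp [-88.1  -1.4 129.5] F [-0.1  0.1 -1.1] op 0.619
stopfoot front [366.20895519  27.35686196]
home rear [357.26603961 226.54223089]
```

View pics/w8.png

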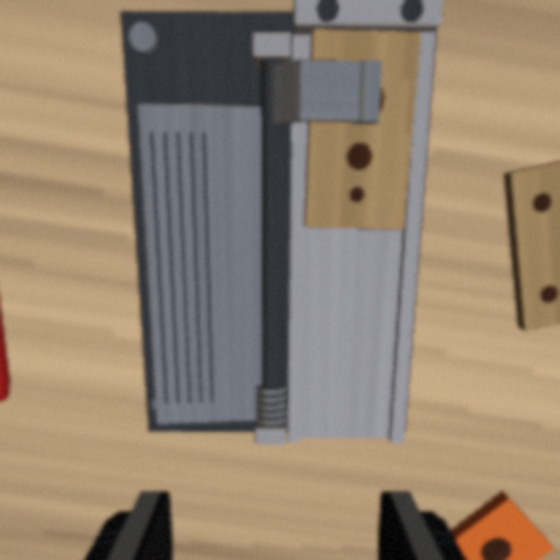

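The coupon's rear edge at row 228 matches the home position of 226.5 (under 1 mm off). The nose is down on it and the robot is clear.

```bash
python3 -c "
from plant import robot
robot.sleep(.3);print(robot.close_job())"
```

```text
the job is handed in; nothing more can be done
None
```

I pushed the coupon home against the end stop (within about 1 mm in the last picture), let the bar up so the nose clamps it, and handed the job in at about 16 s; no verdict was shown.

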